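Take the finished label roll off the rewinder

ROBOT

A 6-joint arm with a two-finger parallel gripper is mounted at the origin on a cart in front of the work surface, level with it; the furniture and walls round the work are solid. World frame = base frame: x ahead of the robot, y to its left, z up, the work surface at z = 0. Lengths are in mm, angles in rad, forces in N, time in s.
With the tool pointing down it reaches from about 325 to 900 mm from the base axis. Payload 6.1 kg.
Tool frame: the origin (TCP) lies on the centre line of the jaws, within the pads' length; the fingertips stand 19 mm ahead of it and the grasp point (between the pads) is the TCP; z points along the fingers, y is the line along which they close (so a half turn about z gives the same grasp; the last joint's range is limited). The gripper opens to 87 mm and grips with 3 to 60 N. Pads are 19 mm wide; open, the fingers measure 117 mm over their backs; the gripper's body (75 mm by 190 mm) begins 51 mm behind the grasp point.
Start: joints at [-1.311, 0.22, 1.526, -0, 1.395, -0.126], TCP at [235.18, -579.056, 212.738] pointing down, gripper open.
Joint ranges: [-2.98, 2.98], [-0.91, 2.08], [0.09, 2.57], [-1.24, 4.39], [0.2, 2.65], [-2.68, 2.68]. Speed limits (rad/s): [2.57, 2.57, 3.01, 3.14, 3.14, 3.14].

INTERFACE

Orientations are given as a rotation vector (axis times angle).
In Python, from rig import ctrl gives the robot as it stands.
- The arm moves only by the tool step_arm, never from a script. Its arguments are lists of equal length, an entry for each row: "rot": the turn, a rotation vector about the tool's x, y, z in rad, a list of three; "slide": the shift along the tool's x, y, z in cm, a list of three; "gripper": the finger opening in cm, from 0 to 8.7. A call has 1 to 12 rows; each row shifts and turns the commanded pose from where the row before left it, along the tool's axes as they then stand; what a row does not reach is not made up. A row lasts 1/8 s, in which the tool goes at most 62.5 mm and 10.7 degrees, less where a joint would pass 70% of its speed; a pose out of reach is approached as far as the arm can. A call is refused whole if a number of a shift passes 6.25 or a number of a turn 0.188, either way. A call with a gripper value outside its range is refused whole. The fingers move at their own pace and stop on an object; the grip force is fixed at half the most. Time passes only in rows, so rows that do not move let the fingers close. It gives the time, the measured TCP pose, the force, the opening and the grip force at its end, in the units of the state.
- ctrl.get_obs(): the state, without advancing time (a new reading comes with each control period).
- ctrl.camera(name): name is "side" or "top" or "wrist"; returns (picture, depth): 480x640x3 uint8, red, green, blue; 480x640 float32, mm along the optical axis (not along the pixel's ray), 0 where there is no reading.
- ctrl.camera_info(name): a dict with "intrinsics" (3x3 intrinsics, pixels), "cam_to_world" (4x4, takes a point from camera to world coordinates); the wrist camera has in their place "mount" (4x4, takes a point from camera to tool coordinates, whose origin is the TCP and whose axes are the flange's). Camera axes: x right, y down, z forward; pixel columns grow to the right and rows downward; lengths in mm; the calibration is good to about 2 mm. A picture is of the moment at which its call begins: read the wrist's pose just before it. camera_info takes no time and is no camera call.
- ctrl.job_done(): hands the job in; it is judged then, once.
Trained networks look in the newest picture that a camera, given by its name, has taken for a name from the list of things; names that differ only in an ending like _2 or _b are one class to them, and where a whole thing is asked for, a point or a joint stands for the part that bears it (a point fixed in the world has none). Each returns a list of dicts, best first, with "p" (0 to 1); they miss things now and then, are a little off and sometimes report something else, mostly with a low value. They report only what shows in the picture. A call takes as long as a camera call.
- ctrl.cut_out(label, camera): "pixels" (480x640 bool, what is visible of it) and "uv" ([column, row] in pixels, amid what is visible of it).
The state is a dict: "clock": time; "joint_positions": joint angles; "qd": joint speeds; "joint_efforts": joint torques, N m; "tool_pos": TCP position; "eef_rot": TCP orientation; "contact_force": force on the tool from outside, world axes, zero at the start; "ft_torque": the same for the moment, N m; "gripper_width": finger opening in mm; "gripper_force": force on a finger pad.
Only numpy, scipy, OpenCV 4.12 (cv2) and the standard library are available. Lean on these libraries where they do the work, as an engineer would, in place of code of your own. Each camera call takes 0.05 s, during which the arm holds its last target. There are 200 camera calls.

TASK

Take the finished roll of labels off the rewinder. Its black wing knob has a left-hand thread, so loosen it by turning it clockwise, seen from above, as far as it goes, which draws in the two jaws that hold the roll; then lift the roll straight up off the chuck, lay it down gently and flat on the floor of the grey tray, in front of the roll that already lies there, and let go. Do not drop it, and leave the other roll and the things on the desk where they are.

Things in the scene. Friction and masses are not known exactly. Their poses are not given: they have to be found in the camera images.
- rewinder: label rewinder, fixed: grey housing 200 (x) x 180 (y) mm, top at z = 42. Origin on the spindle axis at desk height, z up; its front panel (dial, switch) is at its -x side. On it a fixed aluminium turntable, radius 66, top at z = 48, carries the chuck and roll. A guide roller, radius 11, 102 tall, stands at x 80, y 68.
- chuck_seat (a point): centre of the turntable's top, on the spindle axis at z = 48 mm; axes as the rewinder's. Inside the roll the chuck leaves the bore free at the -x and +x sides: a finger can reach down to z = 65 mm above the desk there, between the bore wall at radius 38 and the knob's sleeve (radius 11 down to z = 88, then a collar of radius 15)
- jaw_left: curved aluminium jaw at the rewinder's +y side of the bore, 37 mm wide along x, standing up to z = 109. Tight, its lip reaches out to radius 42 over the roll's upper inner edge (bore radius 38) and traps it; it slides inward in step with the knob's turn, 8 mm at the stop, and then clears the bore. Origin as the rewinder's when tight
- jaw_right: the like jaw at the rewinder's -y side
- knob_top (a point): centre of the top of the black two-wing knob, on the spindle axis, z = 126 mm when tight, rising 5 mm in one turn. Wings along this frame's +y and -y (it turns with the knob), to radius 32, 9 to 11 thick, 16 high, all below this point; so clear above the roll (top z = 106) and the jaws (109; keep a pushing finger above them). Boss radius 8.5; the spindle's tip (radius 6) may stand 2 mm proud
- wing_knob (a joint): turn of the wing knob in rad: 0 = tight (wings along the rewinder's y), growing as it is turned clockwise seen from above, i.e. loosened (left-hand thread); hard stop at 6.28, one full turn, wings again along y and jaws fully in. It needs about 0.1 N m, 4 N at the end of a wing (more if fast), and stays where it is left; a finger can push one wing all the way round
- label_roll: the roll to take off: white paper labels on a cardboard core, outer diameter 112, bore 76, 58 tall, so its wall is 18 thick; about 0.2 kg (0.15 to 0.31). Origin centre of its underside, z along its axis. It starts on the rewinder's turntable, underside at z = 48, round the chuck; its wall can be pinched from above, one finger in the bore
- tray: grey open plastic letter tray, fixed: outside 290 (x) x 200 (y) x 30 tall (rim beads to 33), walls 4, floor 4 thick. Origin centre of its underside, z up. Its far (+x) half holds the other roll; the near (-x) half is empty
- old_roll: another roll just like the first, lying flat in the far half of the tray, to be left there. Origin centre of its underside
- stapler: grey desk stapler, 133 mm long, bystander at the left; origin centre of its underside
- stamp: red self-inking stamp, 92 mm tall, bystander at the left
- cup_a: specimen cup with white lid, diameter 58, 65 tall, bystander at the left; origin centre of its underside
- cup_b: the same kind of cup with a paper label, bystander behind
- cup_c: the same kind of cup with a paper label, bystander behind
- card_pack: blue card box, 22 x 90 x 60, bystander at the near left

How it is judged (in metres and radians):
On the way, in this order (a step that is already met when the one before it is completed fails the run):
1. the wing knob is turned clockwise to its stop (at least 5.7 rad of 6.28) with the roll still on the turntable (value of joint wing_knob above 5.7 rad and z of label_roll in the frame of rewinder below 0.06 m), for 0.2 s.
2. the roll is lifted off the chuck, its underside above the knob (z of label_roll in the frame of rewinder above 0.14 m), for 0.1 s.
At the end, for the whole second after the job is handed in: The knob is still loosened (over 5.2 rad); the roll lies still and flat (within 3.4 degrees, underside within 5 mm of the tray's floor) inside the near half of the tray; the other roll still lies flat in the tray (value of joint wing_knob above 5.2 rad and x of label_roll in the frame of tray between -0.09 and 0 m and y of label_roll in the frame of tray between -0.05 and 0.05 m and z of each of label_roll, old_roll in the frame of tray below 0.009 m and angle between label_roll's own z axis and vertical below 0.06 rad and linear speed of label_roll below 0.02 m/s); the robot touches nothing.
It fails at once if the roll is let go more than 30 mm above the tray's floor (contact force between the fingers and label_roll below 0.01 N and z of label_roll in the frame of tray above 0.034 m and horizontal distance between label_roll and rewinder above 0.1 m).
It fails at once if the other roll is moved by more than 30 mm (distance of old_roll from where it was at the start of the episode above 0.03 m).
It fails at once if a bystander is moved by more than 30 mm (distance of any of stapler, stamp, cup_a, cup_b, cup_c, card_pack from where it was at the start of the episode above 0.03 m).
It also fails if it takes over 64 s, if anything falls off the work surface, if the arm or the gripper's body presses on something with over 40 N, if the wrist force passes 120 N, or if a joint passes its speed limit or range.

## Working session

There is one attempt and no reset: what is moved stays moved. The work goes in short steps, Python scripts to look and compute and a tool call to move; the robot and the scene stay as the last step left them, time stands still between calls to the robot, and variables do not carry over. Pictures are saved under pics/ and viewed, at most 10 in all, crops included, and the job is handed in when it is done.

Besides the shell and the picture viewer there is one more tool, called after ">>>" as name(argument=value, ...), one argument or row to a line, values as JSON. step_arm: Moves the arm, as the interface text tells. Its arguments: {"type":"object","properties":{"rot":{"type":"array","items":{"type":"array","items":{"type":"number"}}},"slide":{"type":"array","items":{"type":"array","items":{"type":"number"}}},"gripper":{"type":"array","items":{"type":"number"}}},"required":["rot","slide","gripper"]}

```bash
mkdir -p pics; cat > h.py <<'E'
import numpy as np, cv2
from scipy.spatial.transform import Rotation as R
from rig import ctrl
def T_tool(o):
    T=np.eye(4);T[:3,:3]=R.from_rotvec(o['eef_rot']).as_matrix();T[:3,3]=o['tool_pos'];return T
def cloud(name):
    o=ctrl.get_obs();im,d=ctrl.camera(name);ci=ctrl.camera_info(name)
    T=ci['cam_to_world'] if 'cam_to_world' in ci else T_tool(o)@np.array(ci['mount'])
    T=np.array(T);K=np.array(ci['intrinsics']);v,u=np.mgrid[:480,:640]
    P=np.stack([(u-K[0,2])/K[0,0]*d,(v-K[1,2])/K[1,1]*d,d],-1)@T[:3,:3].T+T[:3,3]
    P[d<=0]=np.nan
    return im,P
def circ(xy):
    A=np.c_[2*xy,np.ones(len(xy))];s=np.linalg.lstsq(A,(xy**2).sum(1),rcond=None)[0]
    return s[:2],np.sqrt(s[2]+s[0]**2+s[1]**2)
E
python3 - <<'E'
from h import *
o=ctrl.get_obs();print(o)
ims=[]
for n in['top','side']:
    im,P=cloud(n);ims.append(im);np.save(f'{n}.npy',P)
    cv2.imwrite(f'pics/{n}1.png',im[...,::-1])
    print(n,np.array(ctrl.camera_info(n)['cam_to_world']).round(2).tolist())
    for l in['rewinder','label_roll','tray','wing_knob','jaw_left','stapler','cup_a','stamp','card_pack']:
        for r in ctrl.cut_out(l,n)[:4]:
            m=r['pixels'];Q=P[m];Q=Q[~np.isnan(Q[:,0])]
            print(l,round(r['p'],2),np.round(r['uv']),m.sum(),np.nanmedian(Q,0).round(),np.percentile(Q,3,axis=0).round(),np.percentile(Q,97,axis=0).round())
E
```

```text
{'clock': 0.0, 'joint_positions': array([-1.31112891e+00,  2.21245614e-01,  1.52762924e+00,  1.34332946e-05,
        1.39468342e+00, -1.26117330e-01]), 'qd': array([-0.00102532,  0.00030821, -0.0003648 ,  0.0005766 , -0.00045861,
        0.00016975]), 'joint_efforts': array([ 4.63149809e-04, -4.94613898e+01, -3.87372959e+01,  7.00227264e-02,
        5.69622091e-02, -1.18144126e-04]), 'tool_pos': array([ 235.0028195 , -578.44014578,  211.61560697]), 'eef_rot': array([-3.08140327e+00, -6.01858573e-01,  1.85180421e-04]), 'contact_force': array([ 0.63050501, -0.54042108,  0.02912904]), 'ft_torque': array([-0.00881179,  0.0015606 ,  0.01097244]), 'gripper_force': 0.0, 'gripper_width': 86.84986737932716}
top [[-0.05, -0.98, 0.21, 280.28], [-1.0, 0.05, -0.01, 147.61], [-0.0, -0.21, -0.98, 1377.21], [0.0, 0.0, 0.0, 1.0]]
rewinder 0.76 [293. 254.] 4624 [538. 216.  44.] [450. 131.  35.] [642. 301. 117.]
label_roll 0.58 [291. 234.] 1318 [545. 215. 105.] [496. 165.  50.] [601. 268. 111.]
tray 0.82 [458. 282.] 8538 [ 463. -169.    5.] [ 349. -269.   -1.] [625. -70.  34.]
wing_knob 0.46 [292. 243.
[... 1314 characters left out ...]
.49 [322. 244.] 180 [545. 221. 118.] [538. 184.  88.] [555. 247. 129.]
jaw_left 0.5 [318. 253.] 21 [547. 252. 110.] [536. 247. 107.] [556. 260. 113.]
stapler 0.8 [290. 356.] 965 [457. 513.  50.] [431. 444.   2.] [499. 553.  56.]
cup_a 0.7 [273. 211.] 387 [773. 103.  58.] [759.  70.   7.] [806. 119.  68.]
cup_a 0.67 [354. 340.] 801 [360. 418.  62.] [339. 380.   2.] [388. 433.  67.]
cup_a 0.6 [258. 229.] 464 [769. 185.  55.] [751. 151.   5.] [800. 199.  67.]
cup_a 0.55 [325. 276.] 3100 [522. 268.  43.] [445. 141.  16.] [635. 310. 119.]
stamp 0.67 [245. 328.] 687 [574. 510.  62.] [556. 483.   6.] [603. 527.  94.]
card_pack 0.63 [348. 373.] 1084 [334. 490.  47.] [302. 453.   1.] [368. 521.  62.]
```

View pics/top1.png

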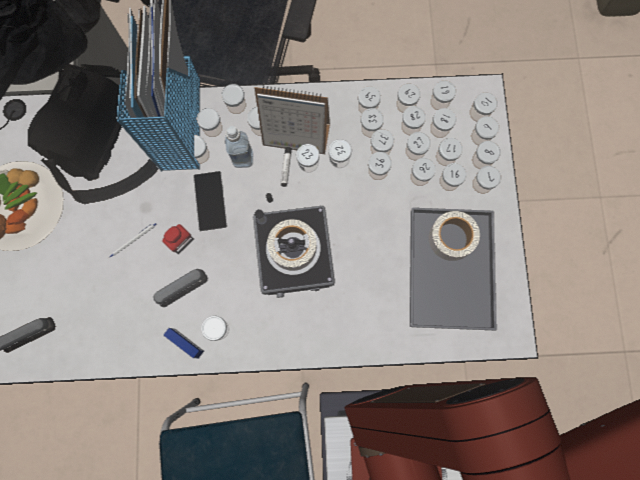

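View pics/side1.png

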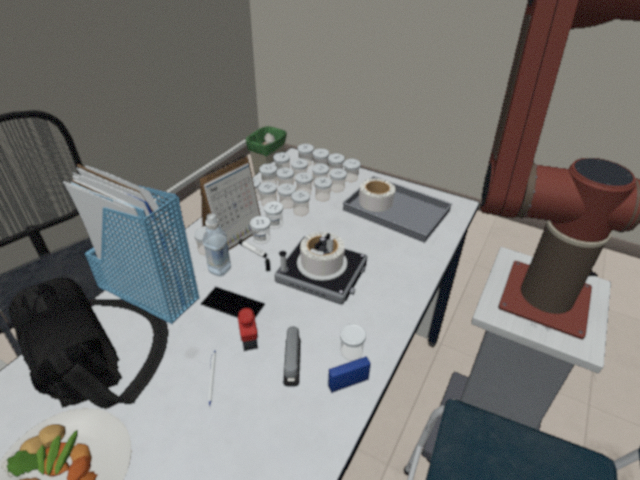

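The top view shows the rewinder at (293,250), knob wings along y, the tray at (455,268) and the old roll at (456,234). In the side view the rewinder is at (322,270), and there is free space above it. Next I fit the geometry.

```bash
python3 - <<'E'
from h import *
for n in['top','side']:
    P=np.load(n+'.npy')
    def sel(c,r,z0,z1):
        with np.errstate(invalid='ignore'):
            m=(abs(P[...,0]-c[0])<r)&(abs(P[...,1]-c[1])<r)&(P[...,2]>z0)&(P[...,2]<z1)
        return P[m]
    q=sel((546,217),75,97,112)[:,:2]
    c=np.array([546,217.])
    for _ in range(20):
        d=np.hypot(*(q-c).T); k=(d>36)&(d<60)
        h=cv2.convexHull(q[k].astype(np.float32))[:,0]; c,r=circ(h)
    print(n,'roll',c,r,'ztop',np.median(sel(c,60,97,112)[:,2]))
    q=sel(c,130,34,50)[:,:2].astype(np.float32); print('housing',cv2.minAreaRect(q))
    q=sel((487,-169),170,26,40)[:,:2].astype(np.float32); print('trayrim',len(q),cv2.minAreaRect(q))
    q=sel((550,-169),100,52,75)[:,:2].astype(np.float32); h=cv2.convexHull(q)[:,0];print('old',circ(h),np.median(sel((550,-169),100,52,75)[:,2]))
    q=sel((487,-169),60,-10,15);print('floor',np.median(q[:,2]))
    q=sel(c,34,115,140);print('knob',cv2.minAreaRect(q[:,:2].astype(np.float32)),np.percentile(q[:,2],90))
E
```

```text
top roll [550.44535085 217.04324339] 56.206195899441276 ztop 106.19355607807802
housing ((546.12890625, 216.77215576171875), (208.6013641357422, 179.63165283203125), 4.706118583679199)
trayrim 1182 ((487.55657958984375, -168.0274658203125), (205.25267028808594, 295.67919921875), 84.74687957763672)
old (array([ 563.8337469 , -175.31741668]), np.float64(56.55986525957891)) 61.747535053379124
floor 4.400138551598502
knob ((548.9473876953125, 216.01559448242188), (63.93327713012695, 16.903541564941406), 87.97451782226562) 130.07731800205403
side roll [548.66522723 217.09218428] 56.94741277684518 ztop 105.75886663292977
housing ((560.561767578125, 218.15463256835938), (244.17730712890625, 181.54083251953125), 4.349136829376221)
trayrim 746 ((485.1302490234375, -168.65884399414062), (211.1400146484375, 295.1916198730469), 85.09211730957031)
old (array([ 561.24841602, -175.64753778]), np.float64(57.572739855861045)) 61.757158679748215
floor 5.334003578605348
knob ((546.6773071289062, 216.55711364746094), (65.85253143310547, 16.095048904418945), 84.34134674072266) 128.58682571131885
```

```bash
cat >> h.py <<'E'
def rel(target):
    o=ctrl.get_obs();M=T_tool(o)[:3,:3];y=M[:,1]
    print('clock',o['clock'],'tcp',np.round(o['tool_pos'],1),'yang',round(float(np.arctan2(y[1],y[0])),4),'zaxis',M[:,2].round(3),'q',o['joint_positions'].round(2),'F',o['contact_force'].round(1),'w',round(o['gripper_width'],1))
    print('slide cm',(M.T@(np.array(target)-o['tool_pos'])/10).round(2))
E
python3 -c "
from h import *
rel([548.5,216.5,270]);print(np.array(ctrl.camera_info('wrist')['mount']).round(2))"
```

```text
clock 1.0 tcp [ 235.2 -579.   212.7] yang -1.185 zaxis [-0.  0. -1.] q [-1.31  0.22  1.53 -0.    1.39 -0.13] F [ 0.3 -1.  -0.9] w 86.8
slide cm [ 58.97 -61.91  -5.72]
[[  -0.     -0.96   -0.27   75.42]
 [   1.     -0.      0.     -0.35]
 [  -0.     -0.27    0.96 -170.58]
 [   0.      0.      0.      1.  ]]
```

>>> step_arm(
  rot=[
    [0, 0, 0],
    [0, 0, 0],
    [0, 0, 0],
    [0, 0, 0],
    [0, 0, 0],
    [0, 0, 0],
    [0, 0, 0],
    [0, 0, 0],
    [0, 0, 0],
    [0, 0, 0],
    [0, 0, 0],
    [0, 0, 0],
  ],
  slide=[
    [3.93, -4.13, -0.38],
    [3.93, -4.13, -0.38],
    [3.93, -4.13, -0.38],
    [3.93, -4.13, -0.38],
    [3.93, -4.13, -0.38],
    [3.93, -4.13, -0.38],
    [3.93, -4.13, -0.38],
    [3.93, -4.13, -0.38],
    [3.93, -4.13, -0.38],
    [3.93, -4.13, -0.38],
    [3.93, -4.13, -0.38],
    [3.93, -4.13, -0.38],
  ],
  gripper=[8.7, 8.7, 8.7, 8.7, 8.7, 8.7, 8.7, 8.7, 8.7, 8.7, 8.7, 8.7],
)

```text
clock: 2.5
tool_pos: [486.2, 59.5, 258.9]
eef_rot: [3.083, 0.602, 0.002]
contact_force: [1.1, -0.8, -0.0]
gripper_width: 87.2
gripper_force: 0.0
```

>>> step_arm(
  rot=[
    [0, 0, 0],
    [0, 0, 0],
    [0, 0, 0],
    [0, 0, -0.18],
    [0, 0, -0.18],
    [0, 0, -0.18],
    [0, 0, -0.18],
    [0, 0, -0.18],
    [0, 0, -0.18],
    [0, 0, -0.18],
    [0, 0, -0.18],
  ],
  slide=[
    [3.93, -4.13, -0.38],
    [3.93, -4.13, -0.38],
    [3.93, -4.13, -0.38],
    [0, 0, 0],
    [0, 0, 0],
    [0, 0, 0],
    [0, 0, 0],
    [0, 0, 0],
    [0, 0, 0],
    [0, 0, 0],
    [0, 0, 0],
  ],
  gripper=[5, 5, 5, 5, 5, 5, 5, 5, 5, 5, 5],
)

```text
clock: 3.88
tool_pos: [548.2, 216.8, 269.8]
eef_rot: [1.914, 2.492, 0.0]
contact_force: [-0.1, -0.8, -0.3]
gripper_width: 50.0
gripper_force: 0.0
```

>>> step_arm(
  rot=[
    [0, 0, -0.18],
    [0, 0, -0.18],
    [0, 0, -0.18],
    [0, 0, -0.18],
    [0, 0, -0.18],
    [0, 0, -0.18],
    [0, 0, -0.18],
    [0, 0, -0.18],
    [0, 0, 0],
    [0, 0, 0],
  ],
  slide=[
    [0, 0, 0],
    [0, 0, 0],
    [0, 0, 0],
    [0, 0, 0],
    [0, 0, 0],
    [0, 0, 0],
    [0, 0, 0],
    [0, 0, 0],
    [0, 0, 0],
    [0, 0, 0],
  ],
  gripper=[4, 4, 4, 4, 4, 4, 4, 4, 4, 4],
)

```text
clock: 5.12
tool_pos: [548.2, 216.7, 269.8]
eef_rot: [-0.189, 3.136, 0.0]
contact_force: [-0.6, 0.7, 0.3]
gripper_width: 40.0
gripper_force: 0.0
```

```bash
cat > look.py <<'E'
from h import *
rel([548.5,216.5,131])
im,P=cloud('wrist');np.save('wrist.npy',P);cv2.imwrite('pics/w1.png',im[...,::-1])
def sel(c,r,z0,z1):
    with np.errstate(invalid='ignore'):
        m=(np.hypot(P[...,0]-c[0],P[...,1]-c[1])<r)&(P[...,2]>z0)&(P[...,2]<z1)
    return P[m]
c=np.array([548.5,216.5])
q=sel(c,75,98,108)[:,:2]
for _ in range(20):
    d=np.hypot(*(q-c).T);k=(d>44)&(d<62);h=cv2.convexHull(q[k].astype(np.float32))[:,0];c,r=circ(h)
print('roll',c,r,np.median(sel(c,60,98,108)[:,2]))
q=sel(c,36,116,135);print('knob',len(q),cv2.minAreaRect(q[:,:2].astype(np.float32)),np.percentile(q[:,2],[50,95]))
q=sel(c,150,38,45)[:,:2].astype(np.float32);print('housing',cv2.minAreaRect(q))
E
python3 look.py
```

```text
clock 5.125 tcp [548.2 216.7 269.8] yang 1.6915 zaxis [ 0.  0. -1.] q [ 0.24  0.1   1.55  0.    1.49 -1.45] F [-0.6  0.7  0.3] w 40.0
slide cm [-0.02 -0.03 13.88]
roll [549.78133511 216.90471956] 56.31989881819844 104.31679387447204
knob 937 ((549.7717895507812, 217.02420043945312), (62.54889678955078, 16.601747512817383), 89.93033599853516) [124.91803634 126.68763652]
housing ((550.0347290039062, 216.96084594726562), (196.05723571777344, 176.13021850585938), 4.639944076538086)
```

View pics/w1.png

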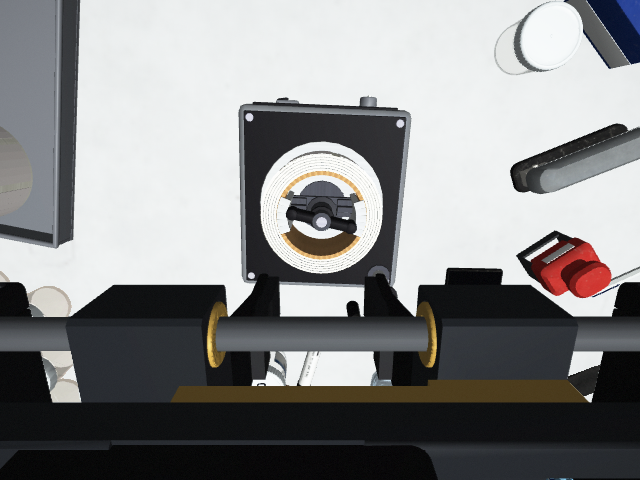

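The wrist view shows the knob at (321,220), centred on about (549.5, 217), with wings close to rewinder y. I'll straddle it with the fingers just behind the wings and turn.

>>> step_arm(
  rot=[
    [0, 0, -0.172],
    [0, 0, -0.172],
    [0, 0, -0.172],
    [0, 0, -0.172],
    [0, 0, -0.172],
    [0, 0, 0],
    [0, 0, 0],
    [0, 0, 0],
    [0, 0, 0],
    [0, 0, 0],
    [0, 0, 0],
  ],
  slide=[
    [0, 0, 0],
    [0, 0, 0],
    [0, 0, 0],
    [0, 0, 0],
    [0, 0, 0],
    [-0.09, -0.1, 4],
    [0, 0, 4],
    [0, 0, 3],
    [0, 0, 1.5],
    [0, 0, 1.23],
    [0, 0, 0],
  ],
  gripper=[4.4, 4.4, 4.4, 4.4, 4.4, 4.4, 4.4, 4.4, 4.4, 4.4, 4.4],
)

```text
clock: 6.55
tool_pos: [549.5, 216.9, 132.2]
eef_rot: [1.484, -2.769, -0.0]
contact_force: [0.1, 0.3, -0.4]
gripper_width: 43.8
gripper_force: 0.0
```

>>> step_arm(
  rot=[
    [0, 0, 0.1],
    [0, 0, 0.1],
    [0, 0, 0.1],
    [0, 0, 0.1],
    [0, 0, 0.1],
    [0, 0, 0.1],
  ],
  slide=[
    [0, 0, 0],
    [0, 0, 0],
    [0, 0, 0],
    [0, 0, 0],
    [0, 0, 0],
    [0, 0, 0],
  ],
  gripper=[4.4, 4.4, 4.4, 4.4, 4.4, 4.4],
)

```text
clock: 7.3
tool_pos: [550.7, 217.2, 134.2]
eef_rot: [-0.594, 3.082, 0.0]
contact_force: [0.4, -0.8, -0.3]
gripper_width: 43.9
gripper_force: 0.0
```

```bash
python3 -c "
from h import *
rel([549.5,216.9,132.5]);o=ctrl.get_obs();print(o['ft_torque'],o['contact_force'])"
```

```text
clock 7.3 tcp [550.7 217.2 134.2] yang 1.9514 zaxis [ 0.003  0.001 -1.   ] q [ 0.24  0.21  1.69 -0.    1.24 -1.71] F [ 0.4 -0.8 -0.3] w 43.9
slide cm [0.12 0.01 0.17]
[ 0.12602521 -0.14073801 -0.03749729] [ 0.43695317 -0.80787439 -0.33066941]
```

>>> step_arm(
  rot=[
    [0, 0, 0],
    [0, 0, 0],
  ],
  slide=[
    [0, 0, 0],
    [0, 0, 0],
  ],
  gripper=[4.4, 4.4],
)

```text
clock: 7.55
tool_pos: [550.1, 217.1, 133.3]
eef_rot: [-0.602, 3.082, 0.0]
contact_force: [-0.5, -0.2, -0.5]
gripper_width: 44.1
gripper_force: 0.0
```

```bash
python3 -c "
from h import *
rel([549.5,216.9,132.5]);o=ctrl.get_obs();print(o['ft_torque'],o['contact_force'])"
```

```text
clock 7.55 tcp [550.1 217.1 133.3] yang 1.9568 zaxis [ 0.001  0.    -1.   ] q [ 0.24  0.21  1.7   0.    1.24 -1.71] F [-0.5 -0.2 -0.5] w 44.1
slide cm [0.06 0.   0.08]
[ 0.09286304 -0.14618651 -0.02726701] [-0.52435712 -0.22849347 -0.50055639]
```

>>> step_arm(
  rot=[
    [0, 0, 0.1],
    [0, 0, 0.1],
    [0, 0, 0.1],
    [0, 0, 0.1],
    [0, 0, 0.1],
    [0, 0, 0.1],
    [0, 0, 0.1],
    [0, 0, 0.1],
    [0, 0, 0.1],
    [0, 0, 0.1],
    [0, 0, 0.1],
    [0, 0, 0.1],
  ],
  slide=[
    [0, 0, 0],
    [0, 0, 0],
    [0, 0, 0],
    [0, 0, 0],
    [0, 0, 0],
    [0, 0, 0],
    [0, 0, 0],
    [0, 0, 0],
    [0, 0, 0],
    [0, 0, 0],
    [0, 0, 0],
    [0, 0, 0],
  ],
  gripper=[4.4, 4.4, 4.4, 4.4, 4.4, 4.4, 4.4, 4.4, 4.4, 4.4, 4.4, 4.4],
)

```text
clock: 9.05
tool_pos: [549.8, 217.0, 132.8]
eef_rot: [1.249, 2.882, 0.0]
contact_force: [-0.5, 0.3, 0.7]
gripper_width: 43.8
gripper_force: 0.0
```

```bash
python3 -c "
from h import *
rel([549.5,216.9,132.5]);o=ctrl.get_obs();print(o['ft_torque'],o['contact_force'])
im,P=cloud('wrist');cv2.imwrite('pics/w2.png',im[...,::-1])"
```

```text
clock 9.05 tcp [549.8 217.  132.8] yang 0.7531 zaxis [ 0.  0. -1.] q [ 0.24  0.21  1.7  -0.    1.24 -0.51] F [-0.5  0.3  0.7] w 43.8
slide cm [ 0.01 -0.02  0.03]
[ 0.00940503 -0.12509108 -0.01903402] [-0.54897253  0.29691458  0.7233776 ]
```

View pics/w2.png

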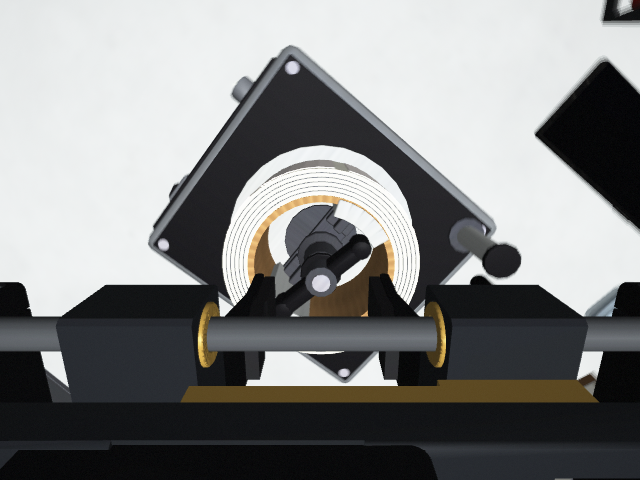

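```bash
python3 - <<'E'
from h import *
print(np.array(ctrl.camera_info('wrist')['intrinsics']).round(1).tolist())
im,P=cloud('wrist')
M=T_tool(ctrl.get_obs());L=(P-M[:3,3])@M[:3,:3]   # tool coords
for v,u in[(283,320),(262,345),(247,360),(300,290),(308,281),(280,262),(290,262),(280,378),(300,262),(240,395),(270,390)]:
    print((u,v),P[v,u].round(1),'tool',L[v,u].round(1),im[v,u])
cv2.imwrite('pics/w3.png',cv2.resize(im[190:390,210:430,::-1],None,fx=3,fy=3,interpolation=cv2.INTER_CUBIC))
E
```

```text
[[372.9, 0.0, 321.4], [0.0, 372.9, 236.5], [0.0, 0.0, 1.0]]
(320, 283) [549.9 216.5 125.5] tool [-0.4 -0.2  7.3] [222 220 229]
(345, 262) [551.6 233.4 124.7] tool [10.7 12.6  8.1] [31 30 34]
(360, 247) [551.5 244.3 125.1] tool [18.7 20.   7.7] [44 44 47]
(290, 300) [545.3 198.2 123.9] tool [-10.6 -16.1   8.8] [24 24 25]
(281, 308) [544.9 191.5 124. ] tool [-15.2 -21.    8.7] [35 35 36]
(262, 280) [523.5 206.6 147.2] tool [ 10.5 -26.2 -14.5] [ 7  8 10]
(262, 290) [524.8 207.5 157.5] tool [ 10.2 -24.7 -24.8] [14 16 17]
(378, 280) [562.5 241.9 145.4] tool [  9.4  26.3 -12.7] [18 18 19]
(262, 300) [526.  208.1 166.3] tool [  9.8 -23.3 -33.6] [16 16 16]
(395, 240) [569.1 257.2 104. ] tool [16.  41.7 28.8] [230 232 228]
(390, 270) [579.2 243.1 105.7] tool [-1.2 39.4 27.1] [216 170 108]
```

View pics/w3.png

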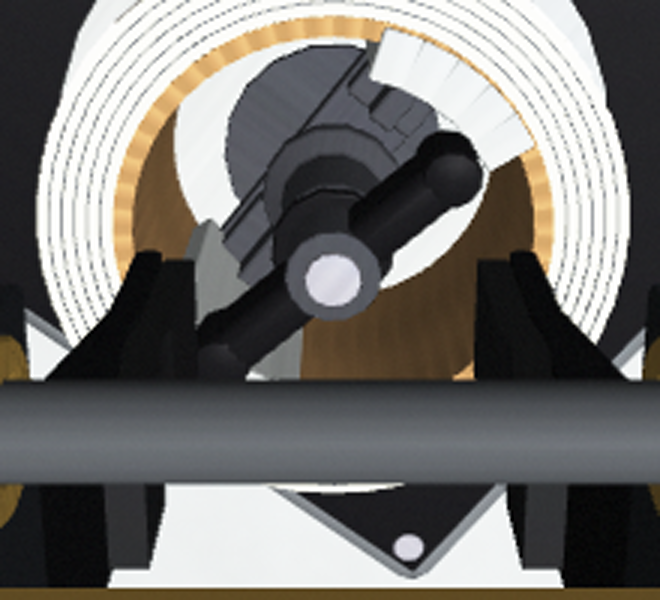

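```bash
python3 - <<'E'
from h import *
im,P=cloud('wrist')
M=T_tool(ctrl.get_obs());L=(P-M[:3,3])@M[:3,:3]
for u in(255,259,262,265,268,368,371,374,378,382,386):
    print(u,[(v,*L[v,u].round(0).astype(int)) for v in range(262,300,3)if np.isfinite(L[v,u,0])])
E
```

```text
255 [(262, np.int64(2), np.int64(-38), np.int64(32)), (265, np.int64(0), np.int64(-38), np.int64(33)), (268, np.int64(-2), np.int64(-38), np.int64(32)), (271, np.int64(-3), np.int64(-38), np.int64(32)), (274, np.int64(-4), np.int64(-38), np.int64(29)), (277, np.int64(11), np.int64(-30), np.int64(-12)), (280, np.int64(11), np.int64(-29), np.int64(-17)), (283, np.int64(11), np.int64(-29), np.int64(-20)), (286, np.int64(11), np.int64(-28), np.int64(-23)), (289, np.int64(11), np.int64(-28), np.int64(-25)), (292, np.int64(11), np.int64(-27), np.int64(-29)), (295, np.int64(11), np.int64(-26), np.int64(-32)), (298, np.int64(10), np.int64(-26), np.int64(-32))]
259 [(265, np.int64(-4), np.int64(-38), np.int64(44)), (268, np.int64(-5), np.int64(-37), np.int64(42)), (271, np.int64(-7), np.int64(-37), np.int64(40)), (274, np.int64(11), np.int64(-29), np.int64(-8)), (277, np.int64(11), np.int64(-28), np.int64(-13)), (280, np.int64(11), np.int64(-27), np.int64(-16)), (283, np.int64(11), np.int64(-27), np.int64(-20)), (286, np.int64(11), np.int64(-26), np.int64(-22)), (289, np.int64(9), np.int64(-2
[... 5309 characters left out ...]
, (298, np.int64(10), np.int64(25), np.int64(-33))]
386 [(262, np.int64(1), np.int64(38), np.int64(34)), (265, np.int64(-1), np.int64(38), np.int64(34)), (268, np.int64(-2), np.int64(38), np.int64(33)), (271, np.int64(-4), np.int64(38), np.int64(32)), (274, np.int64(11), np.int64(30), np.int64(-9)), (277, np.int64(11), np.int64(30), np.int64(-13)), (280, np.int64(11), np.int64(29), np.int64(-16)), (283, np.int64(11), np.int64(29), np.int64(-20)), (286, np.int64(11), np.int64(28), np.int64(-22)), (289, np.int64(12), np.int64(27), np.int64(-28)), (292, np.int64(11), np.int64(27), np.int64(-29)), (295, np.int64(10), np.int64(27), np.int64(-30)), (298, np.int64(10), np.int64(27), np.int64(-33))]
```

The fingers swept over the wings without touching them. In the image the tips sit about 8 mm behind the reported TCP, not 19 mm ahead of it. I'll check where the body sits the same way.

```bash
python3 - <<'E'
from h import *
im,P=cloud('wrist')
M=T_tool(ctrl.get_obs());L=(P-M[:3,3])@M[:3,:3]
for u,v in[(320,335),(320,325),(140,300),(140,350),(320,392),(320,410),(320,450),(255,370),(390,370),(30,320),(210,330),(500,300)]: print((u,v),L[v,u].round(0))
Q=L[300:].reshape(-1,3);Q=Q[np.isfinite(Q[:,0])];Q=Q[Q[:,2]<-35];print('foremost body z',np.percentile(Q[:,2],[90,99,100]))
h,e=np.histogram(Q[:,2],bins=np.arange(-170,-30,10));print(h,e)
E
```

```text
(320, 335) [ 31.   0. -96.]
(320, 325) [ 33.   0. -94.]
(140, 300) [ 38. -41. -92.]
(140, 350) [  31.  -38. -102.]
(320, 392) [  25.    0. -107.]
(320, 410) [  26.    0. -113.]
(320, 450) [  26.    0. -123.]
(255, 370) [ -6. -23. -58.]
(390, 370) [ -5.  24. -59.]
(30, 320) [ 33. -67. -92.]
(210, 330) [ 32. -25. -95.]
(500, 300) [ 38.  41. -93.]
foremost body z [-91.95893417 -48.9772169  -35.00074534]
[    0     0     0     0 25338 24224 27438 18653  5308  1105   541  1111
   783] [-170 -160 -150 -140 -130 -120 -110 -100  -90  -80  -70  -60  -50  -40]
```

The whole gripper, body included, sits about 27 mm further back than the stated TCP. So tip z is about tool z + 8. I'll turn back, lower to the real push height and check the force.

>>> step_arm(
  rot=[
    [0, 0, -0.17],
    [0, 0, -0.17],
    [0, 0, -0.17],
    [0, 0, -0.17],
    [0, 0, -0.17],
    [0, 0, -0.17],
    [0, 0, -0.17],
    [0, 0, -0.17],
    [0, 0, -0.17],
    [0, 0, -0.17],
  ],
  slide=[
    [0, 0, 0],
    [0, 0, 0],
    [0, 0, 0],
    [0, 0, 0],
    [0, 0, 0],
    [0, 0, 0],
    [0, 0, 0],
    [0, 0, 0],
    [0, 0, 0],
    [0, 0, 0],
  ],
  gripper=[4.4, 4.4, 4.4, 4.4, 4.4, 4.4, 4.4, 4.4, 4.4, 4.4],
)

```text
clock: 10.5
tool_pos: [549.6, 217.0, 132.5]
eef_rot: [-1.356, 2.834, -0.0]
contact_force: [0.2, -0.1, -0.3]
gripper_width: 44.0
gripper_force: 0.0
```

>>> step_arm(
  rot=[
    [0, 0, 0],
    [0, 0, 0],
    [0, 0, 0],
    [0, 0, 0],
    [0, 0, 0],
    [0, 0, 0],
    [0, 0, 0],
  ],
  slide=[
    [0, 0, 0.5],
    [0, 0, 0.5],
    [0, 0, 0.5],
    [0, 0, 0.5],
    [0, 0, 0.4],
    [0, 0, 0.3],
    [0, 0, 0],
  ],
  gripper=[4.4, 4.4, 4.4, 4.4, 4.4, 4.4, 4.4],
)

```text
clock: 11.38
tool_pos: [549.4, 216.9, 105.1]
eef_rot: [1.344, -2.839, -0.0]
contact_force: [-0.4, 0.4, 0.1]
gripper_width: 44.2
gripper_force: 0.0
```

>>> step_arm(
  rot=[
    [0, 0, 0.1],
    [0, 0, 0.1],
    [0, 0, 0.1],
    [0, 0, 0.1],
    [0, 0, 0.1],
    [0, 0, 0.1],
  ],
  slide=[
    [0, 0, 0],
    [0, 0, 0],
    [0, 0, 0],
    [0, 0, 0],
    [0, 0, 0],
    [0, 0, 0],
  ],
  gripper=[4.4, 4.4, 4.4, 4.4, 4.4, 4.4],
)

```text
clock: 12.12
tool_pos: [549.6, 217.0, 105.9]
eef_rot: [-0.44, 3.111, 0.0]
contact_force: [-1.8, 0.1, 1.4]
gripper_width: 43.9
gripper_force: 2.3
```

```bash
cat > st.py <<'E'
from h import *
rel([549.5,216.9,105.5]);o=ctrl.get_obs();print('torque',o['ft_torque'].round(3))
M=T_tool(o);im,P=cloud('wrist');L=(P-M[:3,3])@M[:3,:3]
Q=P[(np.hypot(P[...,0]-549.8,P[...,1]-217)<34)&(P[...,2]>112)&(P[...,2]<134)&(abs(L[...,1])<21)][:,:2]-[549.8,217]
Q=Q[np.hypot(*Q.T)>10]
a=np.arctan2(Q[:,1],Q[:,0]);print('wing angle mod pi',round(float(np.angle(np.mean(np.exp(2j*a)))/2),3),len(Q))
E
python3 st.py
```

```text
clock 12.125 tcp [549.6 217.  105.9] yang 1.852 zaxis [ 0.  0. -1.] q [ 0.24  0.24  1.72  0.    1.19 -1.61] F [-1.8  0.1  1.4] w 43.9
slide cm [ 0.01 -0.01  0.04]
torque [0.112 0.127 0.116]
wing angle mod pi 1.206 1421
```

The fingers now touch the wings, with 0.12 N·m measured and the wing moving. I'll keep turning.

>>> step_arm(
  rot=[
    [0, 0, 0.11],
    [0, 0, 0.11],
    [0, 0, 0.11],
    [0, 0, 0.11],
    [0, 0, 0.11],
    [0, 0, 0.11],
    [0, 0, 0.11],
    [0, 0, 0.11],
    [0, 0, 0.11],
    [0, 0, 0.11],
    [0, 0, 0.11],
    [0, 0, 0.11],
  ],
  slide=[
    [0, 0, 0],
    [0, 0, 0],
    [0, 0, 0],
    [0, 0, 0],
    [0, 0, 0],
    [0, 0, 0],
    [0, 0, 0],
    [0, 0, 0],
    [0, 0, 0],
    [0, 0, 0],
    [0, 0, 0],
    [0, 0, 0],
  ],
  gripper=[4.4, 4.4, 4.4, 4.4, 4.4, 4.4, 4.4, 4.4, 4.4, 4.4, 4.4, 4.4],
)

```text
clock: 13.68
tool_pos: [550.2, 216.8, 106.5]
eef_rot: [1.557, 2.727, 0.001]
contact_force: [-0.9, -1.0, 3.5]
gripper_width: 44.2
gripper_force: 2.6
```

>>> step_arm(
  rot=[
    [0, 0, 0.11],
    [0, 0, 0.11],
    [0, 0, 0.11],
    [0, 0, 0.11],
    [0, 0, 0.11],
    [0, 0, 0.11],
    [0, 0, 0.11],
    [0, 0, 0.11],
    [0, 0, 0.11],
    [0, 0, 0.11],
    [0, 0, 0.11],
    [0, 0, 0.11],
  ],
  slide=[
    [0, 0, 0],
    [0, 0, 0],
    [0, 0, 0],
    [0, 0, 0],
    [0, 0, 0],
    [0, 0, 0],
    [0, 0, 0],
    [0, 0, 0],
    [0, 0, 0],
    [0, 0, 0],
    [0, 0, 0],
    [0, 0, 0],
  ],
  gripper=[4.4, 4.4, 4.4, 4.4, 4.4, 4.4, 4.4, 4.4, 4.4, 4.4, 4.4, 4.4],
)

```text
clock: 15.18
tool_pos: [549.9, 216.3, 106.3]
eef_rot: [2.902, 1.2, 0.0]
contact_force: [-2.3, -2.8, 3.8]
gripper_width: 43.7
gripper_force: 2.7
```

>>> step_arm(
  rot=[
    [0, 0, 0.11],
    [0, 0, 0.11],
    [0, 0, 0.11],
    [0, 0, 0.11],
    [0, 0, 0.11],
    [0, 0, 0.11],
  ],
  slide=[
    [0, 0, 0],
    [0, 0, 0],
    [0, 0, 0],
    [0, 0, 0],
    [0, 0, 0],
    [0, 0, 0],
  ],
  gripper=[4.4, 4.4, 4.4, 4.4, 4.4, 4.4],
)

```text
clock: 15.92
tool_pos: [549.7, 216.6, 106.2]
eef_rot: [3.135, 0.195, 0.0]
contact_force: [-2.6, -1.6, 3.8]
gripper_width: 44.3
gripper_force: 2.7
```

```bash
python3 st.py
```

```text
clock 15.925 tcp [549.7 216.6 106.2] yang -1.4468 zaxis [ 0.    -0.001 -1.   ] q [ 0.24  0.24  1.71 -0.    1.19  1.69] F [-2.6 -1.6  3.8] w 44.3
slide cm [-0.01 -0.03  0.07]
torque [-0.258  0.422  0.062]
wing angle mod pi 1.026 1446
```

>>> step_arm(
  rot=[
    [0, 0, -0.171],
    [0, 0, 0],
    [0, 0, 0],
    [0, 0, -0.171],
    [0, 0, -0.171],
    [0, 0, -0.171],
    [0, 0, -0.171],
    [0, 0, -0.171],
    [0, 0, -0.171],
    [0, 0, -0.171],
    [0, 0, -0.171],
    [0, 0, -0.171],
  ],
  slide=[
    [0, 0, 0],
    [0, 0, -1.5],
    [0, 0, -1.5],
    [0, 0, 0],
    [0, 0, 0],
    [0, 0, 0],
    [0, 0, 0],
    [0, 0, 0],
    [0, 0, 0],
    [0, 0, 0],
    [0, 0, 0],
    [0, 0, 0],
  ],
  gripper=[4.4, 4.4, 4.4, 4.4, 4.4, 4.4, 4.4, 4.4, 4.4, 4.4, 4.4, 4.4],
)

```text
clock: 17.48
tool_pos: [550.3, 217.2, 137.1]
eef_rot: [1.903, 2.498, 0.003]
contact_force: [0.2, -0.1, 0.3]
gripper_width: 44.0
gripper_force: 0.0
```

>>> step_arm(
  rot=[
    [0, 0, -0.171],
    [0, 0, -0.171],
    [0, 0, -0.171],
    [0, 0, -0.171],
    [0, 0, -0.171],
    [0, 0, -0.171],
    [0, 0, -0.171],
    [0, 0, -0.171],
    [0, 0, -0.171],
    [0, 0, -0.171],
    [0, 0, 0],
  ],
  slide=[
    [0, 0, 0],
    [0, 0, 0],
    [0, 0, 0],
    [0, 0, 0],
    [0, 0, 0],
    [0, 0, 0],
    [0, 0, 0],
    [0, 0, 0],
    [0, 0, 0],
    [0, 0, 0],
    [0, 0, 0],
  ],
  gripper=[4.4, 4.4, 4.4, 4.4, 4.4, 4.4, 4.4, 4.4, 4.4, 4.4, 4.4],
)

```text
clock: 18.85
tool_pos: [550.2, 217.1, 136.8]
eef_rot: [-0.626, 3.077, 0.0]
contact_force: [-0.5, 0.4, -0.1]
gripper_width: 43.9
gripper_force: 0.0
```

```bash
python3 st.py
```

```text
clock 18.85 tcp [550.2 217.1 136.8] yang 1.9723 zaxis [ 0.002  0.    -1.   ] q [ 0.24  0.2   1.69  0.    1.24 -1.73] F [-0.5  0.4 -0.1] w 43.9
slide cm [0.08 0.01 3.13]
torque [ 0.087 -0.136 -0.013]
wing angle mod pi 1.081 1740
```

>>> step_arm(
  rot=[
    [0, 0, 0],
    [0, 0, 0],
    [0, 0, 0],
    [0, 0, 0],
    [0, 0, 0.1],
    [0, 0, 0.1],
    [0, 0, 0.1],
    [0, 0, 0.11],
    [0, 0, 0.11],
    [0, 0, 0.11],
    [0, 0, 0.11],
    [0, 0, 0.11],
  ],
  slide=[
    [0, 0, 0.8],
    [0, 0, 0.8],
    [0, 0, 0.8],
    [0, 0, 0.4],
    [0, 0, 0],
    [0, 0, 0],
    [0, 0, 0],
    [0, 0, 0],
    [0, 0, 0],
    [0, 0, 0],
    [0, 0, 0],
    [0, 0, 0],
  ],
  gripper=[4.4, 4.4, 4.4, 4.4, 4.4, 4.4, 4.4, 4.4, 4.4, 4.4, 4.4, 4.4],
)

```text
clock: 20.4
tool_pos: [549.8, 216.9, 107.6]
eef_rot: [0.7, 3.062, -0.0]
contact_force: [0.0, -1.1, 1.7]
gripper_width: 44.5
gripper_force: 2.3
```

>>> step_arm(
  rot=[
    [0, 0, 0.11],
    [0, 0, 0.11],
    [0, 0, 0.11],
    [0, 0, 0.11],
    [0, 0, 0.11],
    [0, 0, 0.11],
    [0, 0, 0.11],
    [0, 0, 0.11],
    [0, 0, 0.11],
    [0, 0, 0.11],
    [0, 0, 0.11],
    [0, 0, 0.11],
  ],
  slide=[
    [0, 0, 0],
    [0, 0, 0],
    [0, 0, 0],
    [0, 0, 0],
    [0, 0, 0],
    [0, 0, 0],
    [0, 0, 0],
    [0, 0, 0],
    [0, 0, 0],
    [0, 0, 0],
    [0, 0, 0],
    [0, 0, 0],
  ],
  gripper=[4.4, 4.4, 4.4, 4.4, 4.4, 4.4, 4.4, 4.4, 4.4, 4.4, 4.4, 4.4],
)

```text
clock: 21.9
tool_pos: [550.0, 216.5, 108.1]
eef_rot: [2.43, 1.989, 0.0]
contact_force: [-1.2, -2.5, 4.2]
gripper_width: 44.3
gripper_force: 2.6
```

```bash
python3 st.py
```

```text
clock 21.9 tcp [550.  216.5 108.1] yang -0.1987 zaxis [ 0.001 -0.001 -1.   ] q [ 0.24  0.24  1.71 -0.    1.19  0.44] F [-1.2 -2.5  4.2] w 44.3
slide cm [ 0.03 -0.06  0.26]
torque [-0.406  0.149  0.078]
wing angle mod pi -0.859 1465
```

>>> step_arm(
  rot=[
    [0, 0, 0.09],
    [0, 0, 0.09],
    [0, 0, 0.09],
    [0, 0, 0.09],
    [0, 0, 0.09],
    [0, 0, 0.09],
  ],
  slide=[
    [0, 0, 0],
    [0, 0, 0],
    [0, 0, 0],
    [0, 0, 0],
    [0, 0, 0],
    [0, 0, 0],
  ],
  gripper=[4.4, 4.4, 4.4, 4.4, 4.4, 4.4],
)

```text
clock: 22.7
tool_pos: [549.8, 216.5, 107.9]
eef_rot: [2.871, 1.273, -0.0]
contact_force: [-1.3, -2.5, 3.0]
gripper_width: 43.8
gripper_force: 2.6
```

```bash
python3 st.py
```

```text
clock 22.7 tcp [549.8 216.5 107.9] yang -0.7363 zaxis [ 0.    -0.001 -1.   ] q [ 0.24  0.24  1.71 -0.    1.19  0.98] F [-1.3 -2.5  3. ] w 43.8
slide cm [ 0.01 -0.05  0.24]
torque [-0.41   0.203  0.046]
wing angle mod pi -1.408 1451
```

>>> step_arm(
  rot=[
    [0, 0, 0.05],
  ],
  slide=[
    [0, 0, 0],
  ],
  gripper=[4.4],
)

```text
clock: 22.88
tool_pos: [549.7, 216.5, 107.7]
eef_rot: [2.901, 1.205, -0.0]
contact_force: [-1.9, -3.0, 4.2]
gripper_width: 44.2
gripper_force: 2.5
```

```bash
python3 st.py
```

```text
clock 22.875 tcp [549.7 216.5 107.7] yang -0.7835 zaxis [ 0.    -0.001 -1.   ] q [ 0.24  0.24  1.71 -0.    1.19  1.03] F [-1.9 -3.   4.2] w 44.2
slide cm [ 0.01 -0.04  0.22]
torque [-0.396  0.284  0.098]
wing angle mod pi -1.457 1454
```

>>> step_arm(
  rot=[
    [0, 0, 0.04],
    [0, 0, 0.04],
  ],
  slide=[
    [0, 0, 0],
    [0, 0, 0],
  ],
  gripper=[4.4, 4.4],
)

```text
clock: 23.18
tool_pos: [549.6, 216.6, 107.7]
eef_rot: [2.947, 1.088, -0.0]
contact_force: [-1.6, -3.2, 3.7]
gripper_width: 44.1
gripper_force: 2.5
```

```bash
python3 st.py
```

```text
clock 23.175 tcp [549.6 216.6 107.7] yang -0.8632 zaxis [ 0.    -0.001 -1.   ] q [ 0.24  0.24  1.71 -0.    1.19  1.11] F [-1.6 -3.2  3.7] w 44.1
slide cm [ 0.01 -0.03  0.22]
torque [-0.421  0.258  0.114]
wing angle mod pi -1.539 1454
```

>>> step_arm(
  rot=[
    [0, 0, 0.04],
    [0, 0, 0.04],
  ],
  slide=[
    [0, 0, 0],
    [0, 0, 0],
  ],
  gripper=[4.4, 4.4],
)

```text
clock: 23.48
tool_pos: [549.6, 216.6, 107.6]
eef_rot: [2.985, 0.975, -0.0]
contact_force: [-2.0, -2.7, 4.0]
gripper_width: 44.7
gripper_force: 47.7
```

```bash
python3 st.py
```

```text
clock 23.475 tcp [549.6 216.6 107.6] yang -0.9397 zaxis [ 0.    -0.001 -1.   ] q [ 0.24  0.24  1.71 -0.    1.19  1.18] F [-2.  -2.7  4. ] w 44.7
slide cm [ 0.01 -0.03  0.21]
torque [-0.291  0.324  2.651]
wing angle mod pi -1.554 1473
```

The 2.65 N·m jump at a wing angle of about one full turn means the stop is reached. I'll back off, lift, align with the -x side of the bore and check before going down.

>>> step_arm(
  rot=[
    [0, 0, -0.15],
    [0, 0, 0],
    [0, 0, 0],
    [0, 0, -0.174],
    [0, 0, -0.174],
    [0, 0, -0.174],
    [0, 0, -0.174],
    [0, 0, -0.174],
    [0, 0, 0],
    [0, 0, 0],
    [0, 0, 0],
  ],
  slide=[
    [0, 0, 0],
    [0, 0, -2],
    [0, 0, -2],
    [0, 0, 0],
    [0, 0, 0],
    [0, 0, 0],
    [0, 0, 0],
    [0, 0, 0],
    [0, -2.4, 0],
    [0, -2.3, 0],
    [0, 0, 0],
  ],
  gripper=[4.4, 4.4, 4.4, 4.4, 4.4, 4, 4, 3, 2.8, 2.8, 2.8],
)

```text
clock: 24.9
tool_pos: [502.5, 213.8, 149.1]
eef_rot: [2.137, 2.302, 0.003]
contact_force: [0.6, -0.6, -0.2]
gripper_width: 27.8
gripper_force: 0.0
```

```bash
python3 - <<'E'
from h import *
rel([502.9,213.2,67])
M=T_tool(ctrl.get_obs());im,P=cloud('wrist');L=(P-M[:3,3])@M[:3,:3];cv2.imwrite('pics/w4.png',im[...,::-1])
def sel(c,r,z0,z1):
    m=(np.hypot(P[...,0]-c[0],P[...,1]-c[1])<r)&(P[...,2]>z0)&(P[...,2]<z1)&(L[...,2]>15);return P[m]
c=np.array([549.7,217.]);q=sel(c,75,98,110)[:,:2]
for _ in range(20):
    d=np.hypot(*(q-c).T);k=(d>44)&(d<62);h=cv2.convexHull(q[k].astype(np.float32))[:,0];h=h[np.hypot(*(h-c).T)>53];c,r=circ(h)
print('roll',c,r,len(h),np.median(sel(c,60,98,110)[:,2]))
q=sel(c,150,36,45)[:,:2].astype(np.float32);print('housing',cv2.minAreaRect(q))
F=L[(L[...,2]<0)&(L[...,2]>-15)&(abs(L[...,1])<60)];print('finger y',np.percentile(F[:,1],[0,5,45,55,95,100]),F[:,2].max())
E
```

```text
clock 24.9 tcp [502.5 213.8 149.1] yang 0.0744 zaxis [ 0.002  0.001 -1.   ] q [0.26 0.09 1.8  0.   1.25 0.18] F [ 0.6 -0.6 -0.2] w 27.8
slide cm [-0.07  0.02  8.21]
roll [549.68872401 217.46210434] 56.25854134762941 65 104.24742253843468
housing ((571.0717163085938, 227.084716796875), (244.96676635742188, 161.26194763183594), 4.629472732543945)
finger y [-22.55419453 -21.12990965 -13.7168941   14.4584953   21.96711495
  23.25296626] -7.3389456897076775
```

View pics/w4.png

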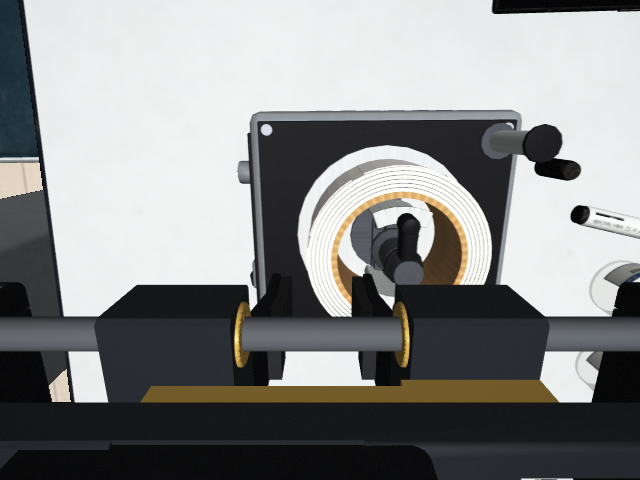

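The wrist view shows the fingers at (280,330) and (365,330), straddling the near wall of the roll, which is centred at (549.7, 217.3). The outer finger is outside and the inner one is in the bore gap, so I'll descend.

>>> step_arm(
  rot=[
    [0, 0, 0],
    [0, 0, 0],
    [0, 0, 0],
    [0, 0, 0],
    [0, 0, 0],
    [0, 0, 0],
  ],
  slide=[
    [0, 0, 1.5],
    [0, 0, 1.5],
    [0, 0, 0.7],
    [0, 0, 0.5],
    [0, 0, 0.5],
    [0, 0, 0.2],
  ],
  gripper=[2.8, 2.8, 2.8, 2.8, 2.8, 2.8],
)

```text
clock: 25.7
tool_pos: [502.7, 213.4, 98.2]
eef_rot: [-2.137, -2.303, 0.0]
contact_force: [0.7, 0.3, 0.1]
gripper_width: 27.9
gripper_force: 0.0
```

>>> step_arm(
  rot=[
    [0, 0, 0],
    [0, 0, 0],
    [0, 0, 0],
    [0, 0, 0],
    [0, 0, 0],
    [0, 0, 0],
    [0, 0, 0],
  ],
  slide=[
    [0, 0, 0.5],
    [0, 0, 0.6],
    [0, 0, 0.6],
    [0, 0, 0.6],
    [0, 0, 0.5],
    [0, 0, 0.3],
    [0, 0, 0],
  ],
  gripper=[2.8, 2.8, 2.8, 2.8, 2.8, 2.8, 2.8],
)

```text
clock: 26.58
tool_pos: [502.5, 213.3, 67.1]
eef_rot: [-2.136, -2.303, 0.001]
contact_force: [0.2, 0.2, -0.1]
gripper_width: 27.9
gripper_force: 0.0
```

>>> step_arm(
  rot=[
    [0, 0, 0],
    [0, 0, 0],
    [0, 0, 0],
    [0, 0, 0],
  ],
  slide=[
    [0, 0, 0],
    [0, 0, 0],
    [0, 0, 0],
    [0, 0, 0],
  ],
  gripper=[2.2, 1.8, 1.4, 1.4],
)

```text
clock: 27.08
tool_pos: [502.9, 213.4, 67.7]
eef_rot: [2.137, 2.303, 0.001]
contact_force: [-0.3, 0.2, 1.2]
gripper_width: 18.8
gripper_force: 29.6
```

```bash
python3 st.py
```

```text
clock 27.075 tcp [502.9 213.4  67.7] yang 0.0749 zaxis [ 0.  0. -1.] q [0.26 0.19 1.86 0.   1.1  0.18] F [-0.3  0.2  1.2] w 18.8
slide cm [-0.    4.68 -3.78]
torque [-0.015 -0.026 -0.084]
wing angle mod pi -0.01 287
```

Gripped at 29.6 N and 18.8 mm. Lifting straight up, slowly at first.

>>> step_arm(
  rot=[
    [0, 0, 0],
    [0, 0, 0],
    [0, 0, 0],
    [0, 0, 0],
    [0, 0, 0],
    [0, 0, 0],
    [0, 0, 0],
  ],
  slide=[
    [0, 0, -0.3],
    [0, 0, -0.5],
    [0, 0, -0.6],
    [0, 0, -0.6],
    [0, 0, -0.6],
    [0, 0, -0.3],
    [0, 0, 0],
  ],
  gripper=[1.4, 1.4, 1.4, 1.4, 1.4, 1.4, 1.4],
)

```text
clock: 28.0
tool_pos: [502.9, 213.5, 96.8]
eef_rot: [2.136, 2.303, 0.001]
contact_force: [-0.8, -0.0, -0.8]
gripper_width: 18.7
gripper_force: 29.6
```

```bash
cat > rollz.py <<'E'
from h import *
rel([421,-209.5,100]);o=ctrl.get_obs();print('tq',o['ft_torque'].round(2),'gf',o['gripper_force'])
M=T_tool(o);im,P=cloud('wrist');L=(P-M[:3,3])@M[:3,:3]
m=(L[...,2]>12)&(L[...,2]<70)&(abs(np.hypot(L[...,0],L[...,1]-47)-47)<7)
d=P[m];A=np.c_[d[:,:2]-d[:,:2].mean(0),np.ones(len(d))]
# top face only
k=np.ones(len(d),bool)
for _ in range(8):
    s=np.linalg.lstsq(A[k],d[k,2],rcond=None)[0];k=abs(A@s-d[:,2])<2
print('roll top z',s[2].round(1),'tilt',s[:2].round(3),k.sum(),len(d))
E
python3 rollz.py
```

```text
clock 28.0 tcp [502.9 213.5  96.8] yang 0.075 zaxis [ 0.001  0.    -1.   ] q [0.26 0.15 1.84 0.   1.15 0.18] F [-0.8 -0.  -0.8] w 18.7
slide cm [-41.57 -11.34  -0.33]
tq [-0.01 -0.01  0.03] gf 29.55227242411638
roll top z 46.7 tilt [ 0.001 -0.001] 1171 1174
```

```bash
sed -i 's/(L\[...,2\]>12)&(L\[...,2\]<70)/(L[...,2]>-62)\&(L[...,2]<-15)\&(L[...,1]>30)/' rollz.py; python3 rollz.py; python3 - <<'E'
from h import *
im,_=ctrl.camera('side');cv2.imwrite('pics/s5.png',cv2.resize(im[150:330,220:460,::-1],None,fx=3,fy=3))
E
```

```text
clock 28.05 tcp [502.7 213.4  96.5] yang 0.075 zaxis [ 0.  0. -1.] q [0.26 0.15 1.84 0.   1.15 0.18] F [ 0.8  1.1 -3.1] w 18.6
slide cm [-41.56 -11.32  -0.35]
tq [-0.03 -0.01 -0.02] gf 29.552498531193123
roll top z 132.9 tilt [-0.003 -0.002] 9416 9428
```

View pics/s5.png

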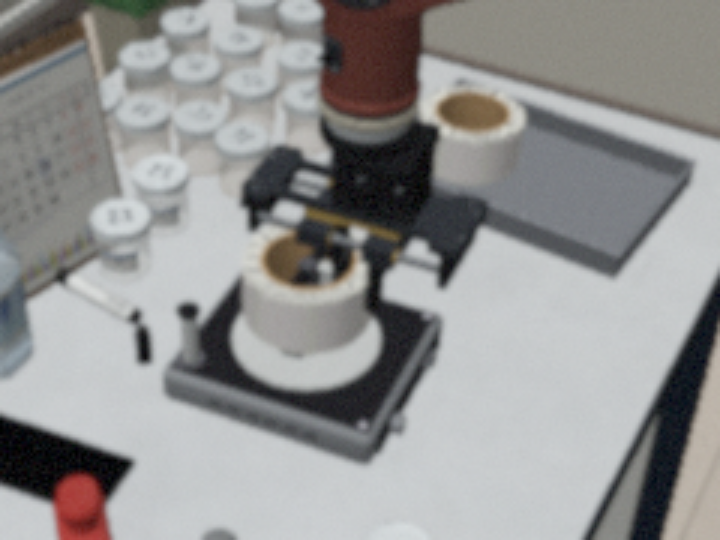

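The side view shows the roll lifted level around the knob at crop (305,280), and the tray's near half empty at crop (590,190). I'll raise it and carry it over.

>>> step_arm(
  rot=[
    [0, 0, 0],
    [0, 0, 0],
    [0, 0, 0],
    [0, 0, 0],
    [0, 0, 0],
    [0, 0, 0],
    [0, 0, 0],
    [0, 0, 0],
    [0, 0, 0],
  ],
  slide=[
    [0, 0, -0.6],
    [0, 0, -1.2],
    [0, 0, -1.5],
    [0, 0, -1.5],
    [0, 0, -1.5],
    [0, 0, -1.5],
    [0, 0, -0.9],
    [0, 0, -0.3],
    [0, 0, 0],
  ],
  gripper=[1.4, 1.4, 1.4, 1.4, 1.4, 1.4, 1.4, 1.4, 1.4],
)

```text
clock: 29.28
tool_pos: [502.5, 213.4, 186.2]
eef_rot: [-2.136, -2.303, 0.001]
contact_force: [-1.0, 0.5, -1.9]
gripper_width: 18.8
gripper_force: 29.6
```

>>> step_arm(
  rot=[
    [0, 0, 0],
    [0, 0, 0],
    [0, 0, 0],
    [0, 0, 0],
    [0, 0, 0],
    [0, 0, 0],
    [0, 0, 0],
    [0, 0, 0],
    [0, 0, 0],
    [0, 0, 0],
    [0, 0, 0],
    [0, 0, 0],
  ],
  slide=[
    [-1.5, -0.41, 0],
    [-3, -0.82, 0],
    [-4, -1.09, 0],
    [-4.5, -1.23, 0],
    [-4.5, -1.23, 0],
    [-4.5, -1.23, 0],
    [-4.5, -1.23, 0],
    [-4.5, -1.23, 0],
    [-4.5, -1.23, 0],
    [-3.5, -0.95, 0],
    [-2, -0.53, 0],
    [-0.57, -0.16, 0],
  ],
  gripper=[1.4, 1.4, 1.4, 1.4, 1.4, 1.4, 1.4, 1.4, 1.4, 1.4, 1.4, 1.4],
)

```text
clock: 30.78
tool_pos: [419.6, -210.9, 185.9]
eef_rot: [-2.139, -2.3, 0.001]
contact_force: [1.0, 0.6, -1.1]
gripper_width: 18.8
gripper_force: 29.6
```

>>> step_arm(
  rot=[
    [0, 0, -0.1],
    [0, 0, -0.16],
    [0, 0, -0.16],
    [0, 0, -0.16],
    [0, 0, -0.16],
    [0, 0, -0.16],
    [0, 0, -0.16],
    [0, 0, -0.16],
    [0, 0, -0.12],
    [0, 0, -0.065],
    [0, 0, 0],
  ],
  slide=[
    [0, 0, 0],
    [0, 0, 0],
    [0, 0, 0],
    [0, 0, 0],
    [0, 0, 0],
    [0, 0, 0],
    [0, 0, 0],
    [0, 0, 0],
    [0, 0, 0],
    [0, 0, 0],
    [0, 0, 0],
  ],
  gripper=[1.4, 1.4, 1.4, 1.4, 1.4, 1.4, 1.4, 1.4, 1.4, 1.4, 1.4],
)

```text
clock: 32.15
tool_pos: [420.5, -209.0, 186.1]
eef_rot: [-0.143, -3.138, -0.001]
contact_force: [0.4, 0.3, -1.2]
gripper_width: 18.6
gripper_force: 29.6
```

```bash
python3 rollz.py; python3 - <<'E'
from h import *
im,P=cloud('top');cv2.imwrite('pics/t6.png',im[...,::-1])
m=(P[...,2]>26)&(P[...,2]<40)&(abs(P[...,0]-487)<170)&(abs(P[...,1]+169)<130)
print(cv2.minAreaRect(P[m][:,:2].astype(np.float32)))
m=(P[...,2]>52)&(P[...,2]<75)&(P[...,0]>490)&(P[...,0]<650)&(abs(P[...,1]+169)<100)
h=cv2.convexHull(P[m][:,:2].astype(np.float32))[:,0];print('old',circ(h))
E
```

```text
clock 32.15 tcp [ 420.5 -209.   186.1] yang 1.48 zaxis [-0.  0. -1.] q [-0.63 -0.14  1.95  0.    1.33 -2.11] F [ 0.4  0.3 -1.2] w 18.6
slide cm [-0.05 -0.05  8.61]
tq [ 0.02 -0.11  0.01] gf 29.550782040096237
roll top z 222.5 tilt [ 0.002 -0.005] 9492 9508
((487.794189453125, -167.339599609375), (204.70538330078125, 295.5350646972656), 84.57624053955078)
old (array([ 563.92704494, -175.22895667]), np.float64(56.61608372809748))
```

>>> step_arm(
  rot=[
    [0, 0, 0],
    [0, 0, 0],
    [0, 0, 0],
    [0, 0, 0],
    [0, 0, 0],
    [0, 0, 0],
    [0, 0, 0],
    [0, 0, 0],
    [0, 0, 0],
    [0, 0, 0],
    [0, 0, 0],
  ],
  slide=[
    [0, 0, 0.8],
    [0, 0, 1.8],
    [0, 0, 2.2],
    [0, 0, 2.2],
    [0, 0, 2.2],
    [0, 0, 2.2],
    [0, 0, 1.8],
    [0, 0, 1],
    [0, 0, 0.6],
    [0, 0, 0.3],
    [0, 0, 0],
  ],
  gripper=[1.4, 1.4, 1.4, 1.4, 1.4, 1.4, 1.4, 1.4, 1.4, 1.4, 1.4],
)

```text
clock: 33.62
tool_pos: [421.0, -209.8, 35.7]
eef_rot: [0.143, 3.138, -0.0]
contact_force: [-0.1, -0.1, -2.0]
gripper_width: 19.2
gripper_force: 29.6
```

>>> step_arm(
  rot=[
    [0, 0, 0],
    [0, 0, 0],
    [0, 0, 0],
    [0, 0, 0],
    [0, 0, 0],
  ],
  slide=[
    [0, 0, 0.2],
    [0, 0, 0.2],
    [0, 0, 0.2],
    [0, 0, 0.15],
    [0, 0, 0],
  ],
  gripper=[1.4, 1.4, 1.4, 1.4, 1.4],
)

```text
clock: 34.25
tool_pos: [420.6, -209.5, 27.8]
eef_rot: [-0.143, -3.138, -0.0]
contact_force: [-0.3, -0.5, -1.4]
gripper_width: 18.9
gripper_force: 29.6
```

```bash
python3 rollz.py
```

```text
clock 34.25 tcp [ 420.6 -209.5   27.8] yang 1.48 zaxis [-0.  0. -1.] q [-0.63  0.08  2.07  0.    1.   -2.11] F [-0.3 -0.5 -1.4] w 18.9
slide cm [-0.03  0.01 -7.22]
tq [ 0.02 -0.17 -0.04] gf 29.551190130296163
roll top z 64.1 tilt [ 0.003 -0.004] 9482 9500
```

>>> step_arm(
  rot=[
    [0, 0, 0],
    [0, 0, 0],
    [0, 0, 0],
    [0, 0, 0],
    [0, 0, 0],
  ],
  slide=[
    [0, 0, 0.1],
    [0, 0, 0.1],
    [0, 0, 0.1],
    [0, 0, 0.05],
    [0, 0, 0],
  ],
  gripper=[1.4, 1.4, 1.4, 1.4, 1.4],
)

```text
clock: 34.92
tool_pos: [420.7, -209.6, 24.4]
eef_rot: [-0.143, -3.138, -0.0]
contact_force: [-0.1, 0.6, -2.3]
gripper_width: 18.8
gripper_force: 29.6
```

>>> step_arm(
  rot=[
    [0, 0, 0],
    [0, 0, 0],
  ],
  slide=[
    [0, 0, 0.05],
    [0, 0, 0],
  ],
  gripper=[1.4, 1.4],
)

```text
clock: 35.17
tool_pos: [420.8, -209.6, 23.9]
eef_rot: [0.143, 3.138, -0.0]
contact_force: [-0.7, 0.3, -0.7]
gripper_width: 18.9
gripper_force: 29.6
```

```bash
python3 rollz.py
```

```text
clock 35.175 tcp [ 420.8 -209.6   23.9] yang 1.48 zaxis [ 0. -0. -1.] q [-0.63  0.08  2.07  0.    0.99 -2.11] F [-0.7  0.3 -0.7] w 18.9
slide cm [-0.02  0.01 -7.61]
tq [ 0.02 -0.12 -0.03] gf 29.550717197998893
roll top z 60.3 tilt [ 0.003 -0.004] 9474 9480
```

>>> step_arm(
  rot=[
    [0, 0, 0],
    [0, 0, 0],
  ],
  slide=[
    [0, 0, 0.05],
    [0, 0, 0],
  ],
  gripper=[1.4, 1.4],
)

```text
clock: 35.48
tool_pos: [420.8, -209.7, 23.7]
eef_rot: [0.143, 3.138, -0.0]
contact_force: [-0.8, -0.2, 1.4]
gripper_width: 18.4
gripper_force: 29.5
```

>>> step_arm(
  rot=[
    [0, 0, 0],
    [0, 0, 0],
  ],
  slide=[
    [0, 0, 0.05],
    [0, 0, 0],
  ],
  gripper=[1.4, 1.4],
)

```text
clock: 35.72
tool_pos: [420.9, -209.7, 23.7]
eef_rot: [-0.142, -3.138, 0.0]
contact_force: [-2.7, 0.9, 7.2]
gripper_width: 18.7
gripper_force: 29.5
```

The roll is on the floor, since the vertical force rose from −2 to +7 N. Releasing and retreating.

>>> step_arm(
  rot=[
    [0, 0, 0],
    [0, 0, 0],
    [0, 0, 0],
    [0, 0, 0],
    [0, 0, 0],
    [0, 0, 0],
    [0, 0, 0],
    [0, 0, 0],
    [0, 0, 0],
    [0, 0, 0],
  ],
  slide=[
    [0, 0, -0.05],
    [0, 0, 0],
    [0, 0, 0],
    [0, 0, 0],
    [0, 0, 0],
    [0, 0, -0.5],
    [0, 0, -1],
    [0, 0, -2],
    [0, 0, -3],
    [0, 0, -3],
  ],
  gripper=[1.8, 2.2, 2.6, 3, 3, 3, 3, 3, 3, 3],
)

```text
clock: 36.98
tool_pos: [420.8, -209.7, 120.1]
eef_rot: [0.143, 3.138, -0.0]
contact_force: [0.2, -0.0, -0.1]
gripper_width: 30.0
gripper_force: 0.0
```

>>> step_arm(
  rot=[
    [0, 0, 0],
    [0, 0, 0],
    [0, 0, 0],
    [0, 0, 0],
    [0, 0, 0],
    [0, 0, 0],
    [0, 0, 0],
    [0, 0, 0],
    [0, 0, 0],
  ],
  slide=[
    [0, 0, -3],
    [0, 0, -3],
    [0, -4, 0],
    [0, -4, 0],
    [0, -4, 0],
    [0, -4, 0],
    [0, -4, 0],
    [0, 0, 0],
    [0, 0, 0],
  ],
  gripper=[3, 3, 3, 3, 3, 3, 3, 3, 3],
)

```text
clock: 38.1
tool_pos: [402.6, -408.4, 178.7]
eef_rot: [0.143, 3.138, 0.001]
contact_force: [0.1, 0.0, 0.4]
gripper_width: 30.2
gripper_force: 0.0
```

```bash
python3 - <<'E'
from h import *
rel([0,0,0])
im,P=cloud('top');cv2.imwrite('pics/t7.png',cv2.resize(im[180:360,220:520,::-1],None,fx=2.5,fy=2.5))
for x0,x1 in[(340,487),(500,650)]:
    m=(P[...,2]>55)&(P[...,2]<70)&(P[...,0]>x0)&(P[...,0]<x1)&(abs(P[...,1]+169)<95)
    d=P[m];A=np.c_[d[:,:2]-d[:,:2].mean(0),np.ones(len(d))];s=np.linalg.lstsq(A,d[:,2],rcond=None)[0]
    print(circ(cv2.convexHull(d[:,:2].astype(np.float32))[:,0]),s.round(3),len(d))
E
```

```text
clock 38.1 tcp [ 402.6 -408.4  178.7] yang 1.4797 zaxis [ 0.  0. -1.] q [-0.93  0.12  1.7   0.    1.32 -2.41] F [0.1 0.  0.4] w 30.2
slide cm [43.81 37.   17.89]
(array([ 426.41886314, -161.93425713]), np.float64(56.3056046254699)) [5.0000e-03 0.0000e+00 6.1665e+01] 1036
(array([ 563.73954952, -175.24864454]), np.float64(56.34818297378049)) [ 1.0000e-03 -0.0000e+00  6.1813e+01] 990
```

View pics/t7.png

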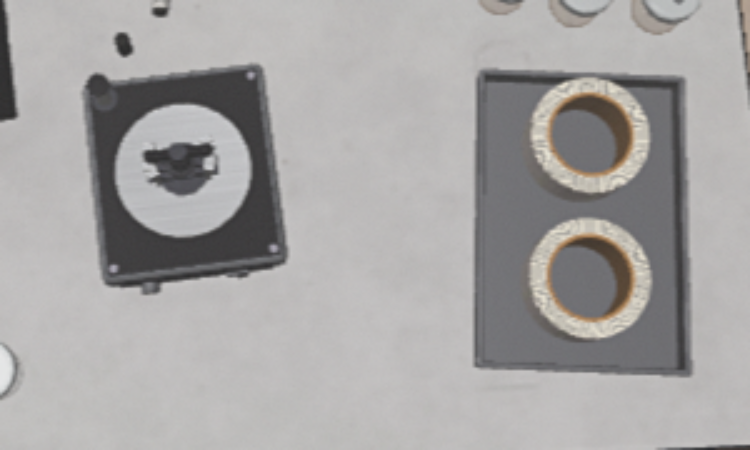

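The top view shows both rolls flat in the tray, the new one at crop (590,278) and the old one at (590,135). The knob is left along y at the stop and the arm is clear.

```bash
python3 -c "
from rig import ctrl
print(ctrl.job_done())"
```

```text
the job is handed in; nothing more can be done
None
```

The knob was turned clockwise to its stop, and the roll now lies flat in the tray's near half, about 61 mm in front of the tray's centre. The old roll has not moved, the arm is clear, and the job was handed in at about 38 s; no verdict was returned.

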